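Unload the transit case and lock it again

ROBOT

A 6-joint arm with a two-finger parallel gripper is mounted at the origin on the work surface; the furniture and walls round the work are solid. World frame = base frame: x ahead of the robot, y to its left, z up, the work surface at z = 0. Lengths are in m, angles in rad, forces in N, time in s.
With the tool pointing down it reaches from about 0.2 to 0.875 m from the base axis. Payload 3.4 kg.
Tool frame: the origin (TCP) lies at the very end of the fingers, on their centre line; the grasp point (between the pads) lies manip.tcp_to_grasp behind it (manip.tcp_to_grasp is the distance from the TCP to the grasp point, in m); y points along the fingers, z is the direction in which the jaws open and shut, and the axes are right-handed (so a half turn about y gives the same grasp; the last joint's range is limited). The gripper opens to 94 mm and grips with 3 to 60 N. Pads are 16 mm wide; open, the fingers measure 119 mm over their backs; the gripper's body (75 mm by 177 mm) begins 78 mm behind the grasp point.
Start: joints at [-1.249, 0.276, 1.505, -0, 1.361, -0.121], TCP at [0.246, -0.52, 0.205] pointing down, gripper open.
Joint ranges: [-2.89, 2.89], [-0.75, 2.08], [0.22, 2.7], [-1.18, 4.32], [0.11, 2.71], [-2.7, 2.7]. Speed limits (rad/s): [2.57, 2.57, 3.14, 3.14, 3.14, 3.14].

INTERFACE

Orientations are given as a rotation vector (axis times angle).
In Python, from workcell import manip gives the robot as it stands.
- The arm moves only by the tool arm_command, never from a script. Its argument "plan" is a list of rows, each a list of 7 numbers: the shift along the tool's x, y, z as a fraction of full scale, then the turn, a rotation vector about the tool's x, y, z as a fraction of full scale, then the closure, from 0 (fully open) to 1 (shut). In form: [[dx, dy, dz, ax, ay, az, fingers], ...]. A call has 1 to 8 rows; each row shifts and turns the commanded pose from where the row before left it, along the tool's axes as they then stand; what a row does not reach is not made up. Full scale, the value 1, is 0.5 m for a shift and 90 degrees for a turn. A row lasts 1/8 s, in which the tool goes at most 62.5 mm and 10.7 degrees, less where a joint would pass 70% of its speed; a pose out of reach is approached as far as the arm can. A call with a number of a shift or a turn outside -1 to 1 is refused whole. A call with a gripper value outside its range is refused whole. The fingers move at their own pace and stop on an object; "squeeze" is the grip in N (left out, the last holds). Time passes only in rows, so rows that do not move let the fingers close. It gives the time, the measured TCP pose, the force and the opening at its end, in the units of the state.
- manip.sense(): the state, without advancing time (a new reading comes with each control period).
- manip.capture(name): name is "scene" or "top"; returns the picture (420x560x3 uint8, red, green, blue); there is no depth.
- manip.camera_model(name): a dict with "vfov" (degrees; the focal length in pixels is half the picture's height over the tangent of half this angle, whatever the lens; pixels are square), "cx", "cy" (the principal point, pixels), "dist_coeffs" ([k1, k2, p1, p2, k3] as OpenCV has them; the pictures are not rectified), "R" (3x3) and "t" (3): a world point X has camera coordinates R X + t. Camera axes: x right, y down, z forward; pixel columns grow to the right and rows downward; lengths in m; the calibration is good to about 2 mm. A picture is of the moment at which its call begins. camera_model takes no time and is no camera call.
- manip.close_job(): hands the job in, once; it reports no verdict.
The state is a dict: "t": time; "qpos": joint angles; "joint_velocities": joint speeds; "joint_torque": joint torques, N m; "tool_pos": TCP position; "orientation": TCP orientation; "force": force on the tool from outside, world axes, zero at the start; "torque": the same for the moment, N m; "finger_gap": opening from 0.0 (shut) to 1.0 (fully open).
Only numpy, scipy, OpenCV 4.12 (cv2) and the standard library are available. Lean on these libraries where they do the work, as an engineer would, in place of code of your own. Each camera call takes 0.05 s, during which the arm holds its last target. There are 200 camera calls.

TASK

Unload the blue-grey transit case: swing its lid up and over until it stays back by itself, and stand every bottle from it upright in the grey tray. Then shut the lid and push the red-headed locking pin through the hasp's fork and lug until its head is home against the hasp, so that the empty case can go back. Leave the other things on the bench where they are.

Things in the scene. Friction and masses are not known exactly. Their poses are not given: they have to be found in the camera images.
- lid_handle (a point): middle of the steel pull bar on the lid of the transit case: a round rod, d 12 mm, 100 mm long, parallel to the case's width, held by a leg at each end 45 mm in front of the lid's front edge (39 mm clear between rod and case, nothing under it). Shut, it lies 106 mm above the table. The point turns with the lid; its y axis runs along the bar.
- lid_hinge (a point): point on the lid's hinge axis, at the top of the case's back wall (100 mm above the table), straight behind the middle of the pull bar; bar and hinge axis are 215 mm apart. Its y axis is the hinge axis.
- lid (a joint): opening angle of the case's lid, rad: 0 shut (flat), growing as the front edge goes up and back; 1.95 is the stop, leaning back. Below about 1.5 the lid (0.5 kg, free hinge) falls shut by itself, above that it falls back on its stop and stays. About 3 N at the bar lifts it.
- case: transit case, fixed: blue-grey shell, aluminium rim, steel corners. Origin under its centre; x to its back (hinge side), y to the end with the hasp. Shell x -85..85, y -150..150, z 0..100 mm, walls and floor 6 mm, open on top under the 10 mm lid (shut, its top is 110 mm up; a trim on it 112). The bottles stand in one row along y, 66 mm apart, up to 20 mm off the middle in x.
- hasp_hole (a point): centre of the hasp's hole: x -100, y 100, z 130 mm in the case's frame; its y axis is the hole's axis. The hole is in an upright steel lug 12 mm thick on the case's front; the shut lid's fork (two lugs 8 mm thick) stands 2 mm to either side, holes in line, all d 15 mm. The outer faces are 16 mm to either side of this point; lugs 27 mm wide, top 147 mm up. The pin may enter from either side.
- pin: headed locking pin, 94 mm long, 70 g, lying flat on the table in front of the tray. Its x axis points to the tip. Head: red block 44 mm long, 22 x 22 mm; shank: steel, d 12 mm, 50 mm long, the last 8 mm tapered to d 6. Origin in the middle of the head's underside; the shank's axis is 11 mm above it.
- pin_head (a point): middle of the pin's red head, on the shank's axis; the face of the head that seats on the hasp is 22 mm from here along the pin's x.
- pin_mid (a point): point on the shank's axis 16 mm beyond the head's face, 38 mm from pin_head: it lies at hasp_hole when the pin is fully home. Let go, the pin droops a little in the hole and stays.
- tray: shallow grey packing tray, fixed, 170 x 170 mm, rim 22 mm high, walls 4 mm. Origin under its centre, x and y along its sides.
- tray_floor (a point): centre of the tray's inner floor (162 x 162 mm), 4 mm above the table; x and y along the tray's sides. Four bottles stand easily at x, y = +-40 mm.
- tablets_1: white tablet bottle with red bands, d 40 mm, 88 mm high, ribbed cap d 38 from 70 mm up; 74 g; stands upright in the shut case at first; may be absent. Origin at the centre of its base, z up through the cap.
- tablets_2: white tablet bottle with red bands, d 40 mm, 88 mm high, ribbed cap d 38 from 70 mm up; 74 g; stands upright in the shut case at first; may be absent. Origin at the centre of its base, z up through the cap.
- tablets_3: white tablet bottle with red bands, d 40 mm, 88 mm high, ribbed cap d 38 from 70 mm up; 74 g; stands upright in the shut case at first; may be absent. Origin at the centre of its base, z up through the cap.
- tablets_4: white tablet bottle with red bands, d 40 mm, 88 mm high, ribbed cap d 38 from 70 mm up; 74 g; stands upright in the shut case at first; may be absent. Origin at the centre of its base, z up through the cap.
- glue: yellow glue stick with a dark cap, d 28 x 90 mm, standing, a bystander to be left alone; origin at the middle of its underside
- carton: small white and red carton standing on end, 24 x 78 x 112 mm, a bystander to be left alone; origin at the middle of its underside
- red_pen: marker pen with a red cap, lying, d 15 x 128 mm, a bystander to be left alone; origin at the middle of its underside
Things that resemble listed ones, but are neither listed nor needed, are in the scene too. Of the things that look like the tray, the larger one is meant.

How it is judged:
On the way, in this order (a step that is already met when the one before it is completed fails the run):
1. the lid stands open by itself, leaning back past its balance point, untouched (value of joint lid above 1.6 rad and contact force between each of the arm, the fingers and case below 0.2 N), for 0.5 s.
2. every bottle that was in the case stands upright in the tray, at rest (angle between each of tablets_1, tablets_2, tablets_3, tablets_4's own z axis and vertical below 0.12 rad and x of tablets_1 in the frame of tray_floor between -0.065 and 0.065 m and y of tablets_1 in the frame of tray_floor between -0.065 and 0.065 m and z of tablets_1 in the frame of tray_floor between -0.004 and 0.006 m and linear speed of each of tablets_1, tablets_2, tablets_3, tablets_4 below 0.03 m/s and x of tablets_2 in the frame of tray_floor between -0.065 and 0.065 m and y of tablets_2 in the frame of tray_floor between -0.065 and 0.065 m and z of tablets_2 in the frame of tray_floor between -0.004 and 0.006 m and x of tablets_3 in the frame of tray_floor between -0.065 and 0.065 m and y of tablets_3 in the frame of tray_floor between -0.065 and 0.065 m and z of tablets_3 in the frame of tray_floor between -0.004 and 0.006 m and x of tablets_4 in the frame of tray_floor between -0.065 and 0.065 m and y of tablets_4 in the frame of tray_floor between -0.065 and 0.065 m and z of tablets_4 in the frame of tray_floor between -0.004 and 0.006 m), for 0.2 s.
3. the lid is shut again (value of joint lid below 0.04 rad), for 0.2 s.
At the end, for the whole second after the job is handed in: Every bottle present stands upright (0.12 rad) on the tray's floor, within 65 mm of its centre along each side, at rest; the lid is shut (under 0.04 rad); the pin is in line with the hole (0.16 rad) and pin_mid is within 7 mm of hasp_hole (all of step 2 and value of joint lid below 0.04 rad and distance between pin_mid and hasp_hole below 0.007 m and angle between the x axis of pin and the y axis of hasp_hole, either way round below 0.16 rad); the robot touches nothing.
It fails at once if a bystander (glue stick, carton or red pen) is shifted by more than 30 mm (distance of any of glue, carton, red_pen from where it was at the start of the episode above 0.03 m).
Of tablets_1, tablets_2, tablets_3, tablets_4 only 2 to 4 are there at a start; the rules pass over those that are not, and their reading is None.
At some moment in a run one of pin may be knocked a few centimetres aside while the robot is not near it.
It also fails if it takes over 210 s, if anything falls off the work surface, if the arm or the gripper's body presses on something with over 40 N, if the wrist force passes 120 N, or if a joint passes its speed limit or range.

## Working session

There is one attempt and no reset: what is moved stays moved. The work goes in short steps, Python scripts to look and compute and a tool call to move; the robot and the scene stay as the last step left them, time stands still between calls to the robot, and variables do not carry over. Pictures are saved under pics/ and viewed, about 12 in all and at most 16, crops included, and the job is handed in when it is done.

Besides the shell and the picture viewer there is one more tool, called as a command line: name --pt "numbers of a row" for each row, then --argument value for the rest. arm_command: Moves the arm, as the interface text tells. Its arguments: {"type":"object","properties":{"plan":{"type":"array","items":{"type":"array","items":{"type":"number","minimum":-1,"maximum":1}}},"squeeze":{"type":"number"}},"required":["plan"]}

```bash
mkdir -p pics; ls; cat > h.py <<'E'
import numpy as np, cv2
from workcell import manip
from scipy.spatial.transform import Rotation as Ro
def cam(n):
    m=manip.camera_model(n); f=210/np.tan(np.radians(m["vfov"])/2)
    return np.array([[f,0,m["cx"]],[0,f,m["cy"]],[0,0,1]]),np.array(m["dist_coeffs"],float),np.array(m["R"]),np.array(m["t"])
def p2w(n,uv,z):
    K,d,R,t=cam(n); u=cv2.undistortPoints(np.array(uv,float).reshape(-1,1,2),K,d).reshape(-1,2)
    r=np.c_[u,np.ones(len(u))]@R; c=-R.T@t
    return c+r*((np.broadcast_to(z,len(u))-c[2])/r[:,2])[:,None]
def w2p(n,X):
    K,d,R,t=cam(n); return cv2.projectPoints(np.array(X,float).reshape(-1,3),cv2.Rodrigues(R)[0],t,K,d)[0].reshape(-1,2)
def snap(n,name,crop=None,s=1):
    im=manip.capture(n)[:,:,::-1]
    if crop: im=im[crop[1]:crop[3],crop[0]:crop[2]]
    cv2.imwrite(f"pics/{name}.png",cv2.resize(im,None,fx=s,fy=s,interpolation=cv2.INTER_CUBIC))
def st():
    s=manip.sense(); Rm=Ro.from_rotvec(s["orientation"]).as_matrix()
    print("t",round(s["t"],2),"pos",np.round(s["tool_pos"],4),"x",Rm[:,0].round(3),"y",Rm[:,1].round(3),"z",Rm[:,2].round(3),"F",np.round(s["force"],1),"gap",round(s["finger_gap"],3),"q",np.round(s["qpos"],2)); return s,Rm
E
python3 - <<'E'
from h import *
st();print(manip.tcp_to_grasp)
for n in("scene","top"):
    snap(n,n+"0",s=1.4);K,d,R,t=cam(n);print(n,-R.T@t,R[2],K[0,0],d)
E
```

```text
pics
t 0.0 pos [ 0.2462 -0.519   0.2046] x [-0.904 -0.428 -0.   ] y [-0.001  0.002 -1.   ] z [ 0.428 -0.904 -0.002] F [-0.6 -0.2 -0.1] gap 0.999 q [-1.25  0.28  1.51 -0.    1.36 -0.12]
0.0188
scene [ 0.73495904 -0.79452017  1.05689746] [-0.2272351   0.61959132 -0.75131272] 381.9794998735714 [-0.00476681  0.          0.          0.          0.        ]
top [0.3892658  0.02672806 1.33473934] [ 0.05643731  0.01412972 -0.99830616] 388.17407947803423 [0.03905284 0.         0.         0.         0.        ]
```

View pics/top0.png

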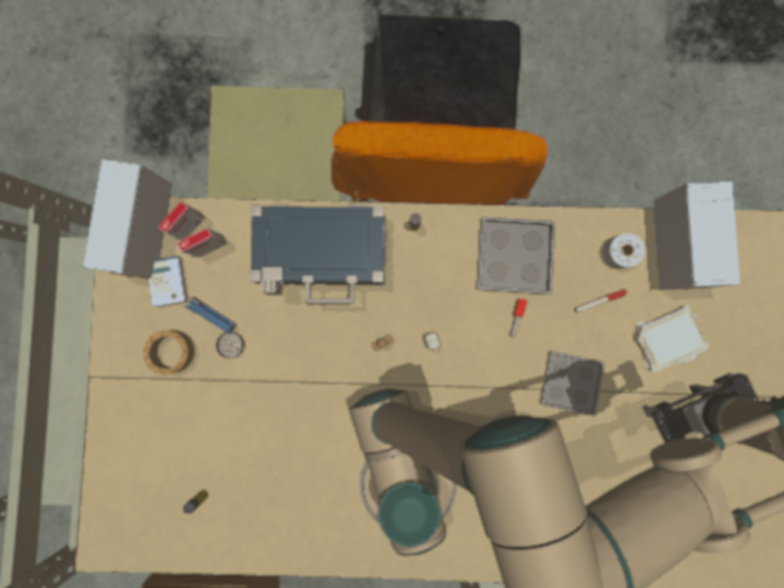

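View pics/scene0.png

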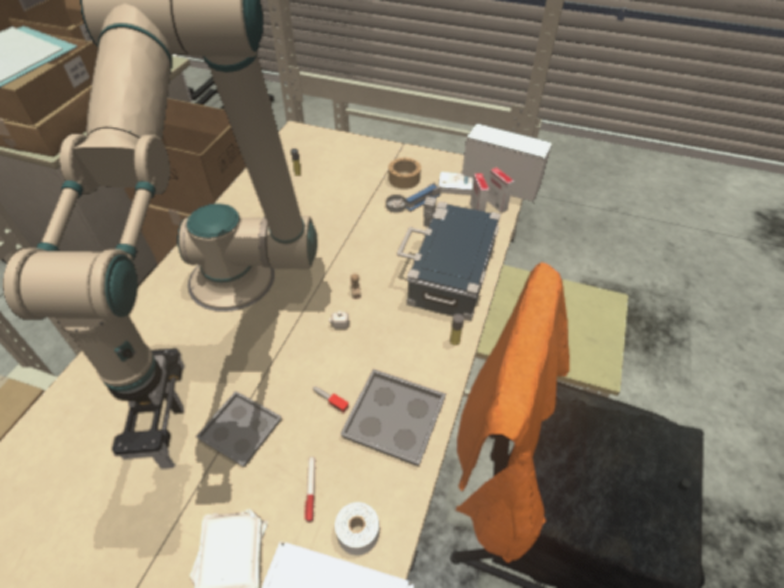

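The top view shows the case (about 318,245 in 1.4x pixels), its bar (330,298), the hasp (271,280), the tray (515,255), the pin (519,312) and the glue (415,222). The cartons are at (190,230). Next I'll crop in to measure.

```bash
python3 - <<'E'
from h import *
im=manip.capture("top")[:,:,::-1]
a=cv2.resize(im[135:225,170:285],None,fx=6.9,fy=6.5,interpolation=cv2.INTER_CUBIC)
a=cv2.resize(im[140:240,170:300],None,fx=6,fy=6,interpolation=cv2.INTER_CUBIC);cv2.imwrite("pics/c1.png",a)
a=cv2.resize(im[145:245,325:455],None,fx=6,fy=6,interpolation=cv2.INTER_CUBIC);cv2.imwrite("pics/c2.png",a)
E
```

```text
(no output)
```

View pics/c1.png

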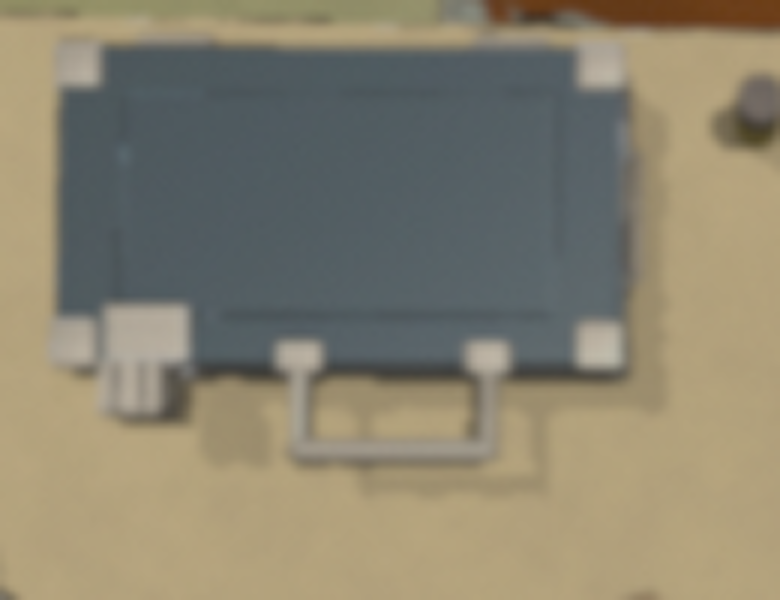

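View pics/c2.png

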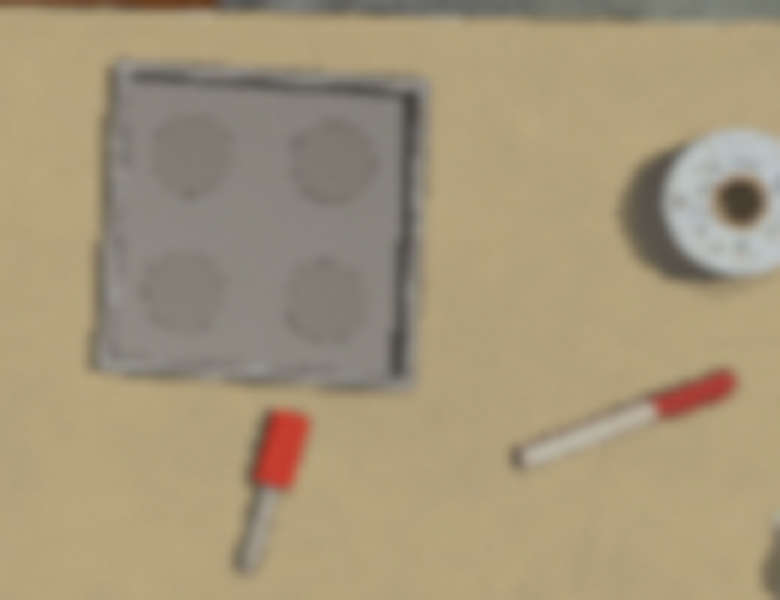

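Crop 1: the lid corners are at (57,40), (625,43), (626,370) and (52,366), the rod runs (292,452)–(494,450), and the hasp lugs are around (140,388). Crop 2: the tray's four spots are at (192,155), (333,161), (183,291) and (325,299). The pin's head spans (289,411)–(274,488) and its tip is at (243,572).

```bash
python3 - <<'E'
from h import *
o=lambda L,x,y:[( (u+.5)/6-.5+x,(v+.5)/6-.5+y) for u,v in L]
def pr(n,X): print(n,X[:,:2].round(4).tolist())
pr("lid",p2w("top",o([(57,40),(625,43),(626,370),(52,366)],170,140),.11))
pr("rod",p2w("top",o([(292,452),(494,450),(393,451)],170,140),.106))
pr("hasp",p2w("top",o([(140,388),(107,388),(175,388)],170,140),.147))
pr("spots",p2w("top",o([(192,155),(333,161),(183,291),(325,299)],325,145),.004))
pr("traycorners",p2w("top",o([(114,62),(427,78),(411,388),(94,370)],325,145),.022))
pr("pin",p2w("top",o([(289,411),(274,488),(245,566)],325,145),[.022,.022,.011]))
pr("glue",p2w("top",o([(760,102)],170,140),.09))
pr("carton",p2w("top",[(125,155),(140,171)],.112))
E
```

```text
lid [[0.6427, 0.377], [0.6489, 0.0752], [0.4749, 0.0698], [0.4691, 0.3726]]
rod [[0.4272, 0.2452], [0.431, 0.1385], [0.4291, 0.1919]]
hasp [[0.4566, 0.3168], [0.4562, 0.3336], [0.4571, 0.2989]]
spots [[0.5959, -0.2077], [0.5943, -0.2879], [0.5176, -0.2039], [0.5151, -0.2845]]
traycorners [[0.6451, -0.1596], [0.6399, -0.3355], [0.4645, -0.3287], [0.47, -0.1517]]
pin [[0.4498, -0.261], [0.4064, -0.2533], [0.3622, -0.2399]]
glue [[0.6228, 0.0024]]
carton [[0.6094, 0.5463], [0.5597, 0.4967]]
```

```bash
cat >> h.py <<'E'
def ori(yaw,tilt=0):  # tool y down, tool z at world yaw (rad); tilt about tool x
    z=np.array([np.cos(yaw),np.sin(yaw),0]); y=np.array([0,0,-1.]); M=np.c_[np.cross(y,z),y,z]
    return M@Ro.from_rotvec([tilt,0,0]).as_matrix()
def plan(wps,start=None,ms=.055,mt=9.):
    """wps: (tcp pos, R or None, closure, min rows)"""
    s=manip.sense(); p=np.array(s["tool_pos"]); R=Ro.from_rotvec(s["orientation"]).as_matrix()
    if start: p,R=np.array(start[0],float),start[1]
    rows=[]
    for pos,Rt,g,n in wps:
        pos=p if pos is None else np.array(pos,float); Rt=R if Rt is None else Rt
        w=Ro.from_matrix(R.T@Rt).as_rotvec(); N=int(max(n,np.ceil(np.linalg.norm(pos-p)/ms),np.ceil(np.degrees(np.linalg.norm(w))/mt)))
        p0,R0=p.copy(),R.copy()
        for i in range(1,N+1):
            pt=p0+(pos-p0)*i/N; Rw=R0@Ro.from_rotvec(w*i/N).as_matrix()
            d=np.round(R.T@(pt-p)/.5,3); a=np.round(Ro.from_matrix(R.T@Rw).as_rotvec()/(np.pi/2),3)
            rows.append([float(v)+0. for v in [*d,*a,g]]); p=p+R@d*.5; R=R@Ro.from_rotvec(a*np.pi/2).as_matrix()
    for i in range(0,len(rows),8): print("["+",".join("["+",".join(f"{v:g}" for v in r)+"]" for r in rows[i:i+8])+"]")
    return p,R
C=np.array([.5589,.2236]); CY=.020
def case(x,y,z): c,s=np.cos(CY),np.sin(CY); return np.array([C[0]+c*x-s*y,C[1]+s*x+c*y,z])
def bar(th): return case(.085-.215*np.cos(th-.028)*1, -.029, .1+.215*np.sin(th+.028))
E
sed -i 's/^def bar.*/def bar(th): return case(.085-.215*np.cos(th+.028),-.029,.1+.215*np.sin(th+.028))/' h.py
python3 - <<'E'
from h import *
print(w2p("scene",[case(-.1,.1,.13),case(-.1,.116,.147),case(-.1,.084,.147),case(-.13,-.029,.106)])*1.4)
R=ori(CY); b=bar(0);print(b); d=np.array([0,0,-.0188])
plan([([.28,-.4,.25],None,.3,1),(b+[0,0,.08],R,.57,1),(b+d,R,.57,2),(b+d,R,.57,1)])
E
```

```text
[[429.63874687 205.80161227]
 [431.60719917 197.2817013 ]
 [428.40626383 204.40991888]
 [404.66485878 240.63283622]]
[0.42959022 0.19200766 0.10601921]
[[-0.054,-0.03,-0.062,0,0,0,0.3],[-0.055,-0.03,-0.062,0,0,0,0.3],[-0.054,-0.03,-0.063,0,0,0,0.3],[-0.065,0.011,-0.078,0,-0.061,0,0.57],[-0.072,0.011,-0.072,0,-0.061,0,0.57],[-0.078,0.01,-0.065,0,-0.061,0,0.57],[-0.085,0.011,-0.057,0,-0.061,0,0.57],[-0.089,0.011,-0.048,0,-0.061,0,0.57]]
[[-0.094,0.011,-0.04,0,-0.06,0,0.57],[-0.097,0.01,-0.031,0,-0.061,0,0.57],[-0.099,0.011,-0.021,0,-0.061,-0.001,0.57],[-0.101,0.011,-0.012,0,-0.061,0,0.57],[-0.102,0.01,-0.002,0.001,-0.061,0,0.57],[-0.101,0.011,0.008,0,-0.061,0,0.57],[-0.101,0.011,0.018,0,-0.061,0,0.57],[0,0.099,0,0,0,0,0.57]]
[[0,0.098,0,0,0,0,0.57],[0,0,0,0,0,0,0.57]]
```

arm_command --pt "-0.054 -0.03 -0.062 0 0 0 0.3" --pt "-0.055 -0.03 -0.062 0 0 0 0.3" --pt "-0.054 -0.03 -0.063 0 0 0 0.3" --pt "-0.065 0.011 -0.078 0 -0.061 0 0.57" --pt "-0.072 0.011 -0.072 0 -0.061 0 0.57" --pt "-0.078 0.01 -0.065 0 -0.061 0 0.57" --pt "-0.085 0.011 -0.057 0 -0.061 0 0.57" --pt "-0.089 0.011 -0.048 0 -0.061 0 0.57" --squeeze 15

```text
t: 1.15
tool_pos: [0.3424, -0.1521, 0.2233]
orientation: [-0.83, 1.667, -1.667]
force: [0.3, -0.7, -0.6]
finger_gap: 0.433
```

arm_command --pt "-0.094 0.011 -0.04 0 -0.06 0 0.57" --pt "-0.097 0.01 -0.031 0 -0.061 0 0.57" --pt "-0.099 0.011 -0.021 0 -0.061 0 0.57" --pt "-0.101 0.011 -0.012 0 -0.061 0 0.57" --pt "-0.102 0.01 -0.002 0 -0.061 0 0.57" --pt "-0.101 0.011 0.008 0 -0.061 0 0.57" --pt "-0.101 0.011 0.018 0 -0.061 0 0.57" --pt "0 0 0 0 0 0 0.57"

```text
t: 2.15
tool_pos: [0.4299, 0.1945, 0.1851]
orientation: [-1.221, 1.192, -1.19]
force: [-0.5, -1.0, 0.8]
finger_gap: 0.434
```

```bash
python3 - <<'E'
from h import *
st(); snap("scene","s1",(240,90,400,240),5)
R=ori(CY);b=bar(0);d=np.array([0,0,-.0188]);plan([(b+d,R,.57,3)])
E
```

```text
t 2.15 pos [0.4299 0.1945 0.1851] x [ 0.025 -1.    -0.   ] y [-0.001  0.    -1.   ] z [ 1.     0.025 -0.001] F [-0.5 -1.   0.8] gap 0.434 q [0.28 0.13 1.75 0.   1.26 0.25]
[[0,0.065,0,0,0.001,0,0.57],[0.001,0.066,0,0.001,0,0,0.57],[0,0.065,0.001,0,0.001,0.001,0.57]]
```

View pics/s1.png

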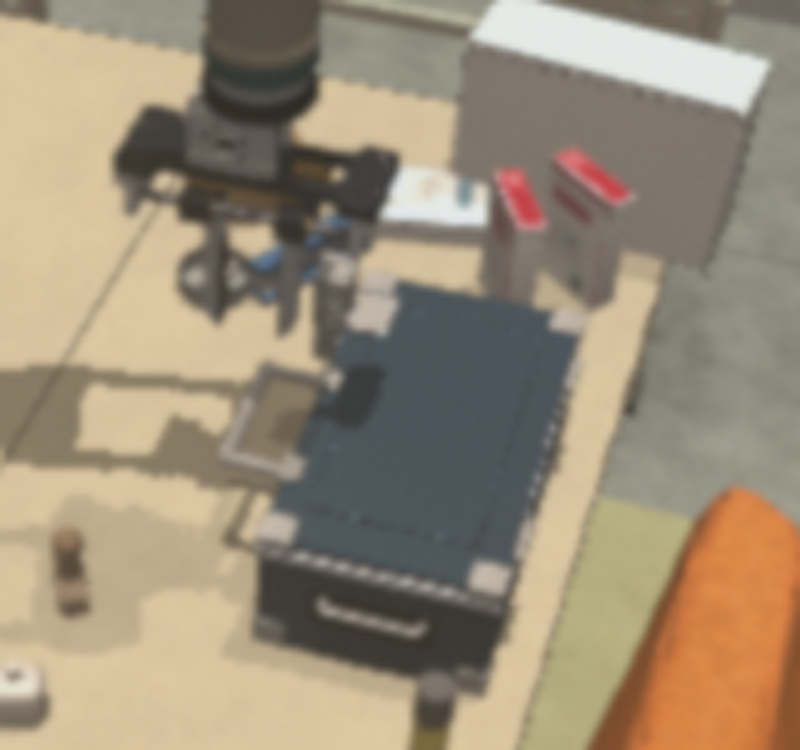

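The gripper hangs over the bar with the hasp clear of it, so I'll lower and close.

arm_command --pt "0 0.065 0 0 0 0 0.57" --pt "0.001 0.066 0 0 0 0 0.57" --pt "0 0.065 0 0 0 0 0.57" --pt "0 0 0 0 0 0 0.57" --pt "0 0 0 0 0 0 1" --pt "0 0 0 0 0 0 1" --pt "0 0 0 0 0 0 1" --pt "0 0 0 0 0 0 1" --squeeze 20

```text
t: 3.2
tool_pos: [0.4297, 0.1913, 0.0888]
orientation: [-1.219, 1.194, -1.194]
force: [-1.6, -1.1, 6.2]
finger_gap: 0.12
```

```bash
python3 - <<'E'
from h import *
s,R=st()
p=np.array(s["tool_pos"]); off=p-bar(0)
plan([(bar(t)+off,R,1,1) for t in np.arange(.12,1.73,.115)])
E
```

```text
t 3.2 pos [0.4297 0.1913 0.0888] x [ 0.02 -1.   -0.  ] y [ 0.  0. -1.] z [1.   0.02 0.  ] F [-1.6 -1.1  6.2] gap 0.12 q [0.27 0.22 1.9  0.   1.02 0.25]
[[0,-0.051,0.005,0,0,0,1],[0,-0.049,0.01,0,0,0,1],[0,-0.047,0.015,0,0,0,1],[0,-0.044,0.021,0,0,0,1],[0,-0.043,0.026,0,0,0,1],[0,-0.038,0.03,0,0,0,1],[0,-0.036,0.035,0,0,0,1],[0,-0.03,0.039,0,0,0,1]]
[[0,-0.027,0.042,0,0,0,1],[0,-0.021,0.044,0,0,0,1],[0,-0.016,0.047,0,0,0,1],[0,-0.011,0.048,0,0,0,1],[0,-0.004,0.05,0,0,0,1],[0,0,0.049,0,0,0,1]]
```

arm_command --pt "0 -0.051 0.005 0 0 0 1" --pt "0 -0.049 0.01 0 0 0 1" --pt "0 -0.047 0.015 0 0 0 1" --pt "0 -0.044 0.021 0 0 0 1" --pt "0 -0.043 0.026 0 0 0 1" --pt "0 -0.038 0.03 0 0 0 1" --pt "0 -0.036 0.035 0 0 0 1" --pt "0 -0.03 0.039 0 0 0 1"

```text
t: 4.2
tool_pos: [0.5133, 0.1931, 0.2585]
orientation: [-1.23, 1.204, -1.187]
force: [-12.7, 0.1, 12.9]
finger_gap: 0.121
```

arm_command --pt "0 -0.027 0.042 0 0 0 1" --pt "0 -0.021 0.044 0 0 0 1" --pt "0 -0.016 0.047 0 0 0 1" --pt "0 -0.011 0.048 0 0 0 1" --pt "0 -0.004 0.05 0 0 0 1" --pt "0 0 0.049 0 0 0 1" --pt "0 0 0 0 0 0 1" --pt "0 0 0 0 0 0 1"

```text
t: 5.2
tool_pos: [0.6621, 0.1965, 0.2978]
orientation: [-1.214, 1.191, -1.196]
force: [1.5, 0.9, 4.8]
finger_gap: 0.12
```

```bash
python3 - <<'E'
from h import *
s,R=st(); print(bar(1.7))
E
```

```text
t 5.2 pos [0.6621 0.1965 0.2978] x [ 0.02  -1.    -0.001] y [ 0.005  0.001 -1.   ] z [1.    0.02  0.005] F [1.5 0.9 4.8] gap 0.12 q [0.19 0.43 1.05 0.   1.66 0.17]
[0.67811598 0.19697884 0.31234882]
```

arm_command --pt "0 0 0 0 0 0 0" --pt "0 0 0.02 0 0 0 0" --pt "0 0 0.02 0 0 0 0" --pt "0 0 0.02 0 0 0 0" --pt "0 0 0 0 0 0 0" --pt "0 -0.08 0 0 0 0 0" --pt "0 -0.1 0 0 0 0 0" --pt "0 -0.05 0 0 0 0 0"

```text
t: 6.2
tool_pos: [0.6903, 0.1966, 0.4149]
orientation: [-1.216, 1.192, -1.196]
force: [0.2, 0.0, 0.1]
finger_gap: 0.937
```

arm_command --pt "0.05 0 -0.1 0 0 0 0" --pt "0.1 0 -0.1 0 0 0 0" --pt "0.1 0 -0.1 0 0 0 0" --pt "0.1 0 -0.1 0 0 0 0" --pt "0.1 0 -0.1 0 0 0 0" --pt "0.1 0 -0.02 0 0 0 0" --pt "0.1 0 0 0 0 0 0.3" --pt "0 0 0 0 0 0 0.3"

```text
t: 7.2
tool_pos: [0.4591, -0.1127, 0.4113]
orientation: [-1.217, 1.198, -1.198]
force: [0.3, 0.8, -0.1]
finger_gap: 0.827
```

```bash
python3 - <<'E'
from h import *
st(); snap("top","t2",(160,100,420,240),3)
E
```

```text
t 7.2 pos [ 0.4591 -0.1127  0.4113] x [ 0.015 -1.     0.001] y [-0.001 -0.001 -1.   ] z [ 1.     0.015 -0.001] F [ 0.3  0.8 -0.1] gap 0.827 q [-0.39  0.07  1.27 -0.    1.8  -0.4 ]
```

View pics/t2.png

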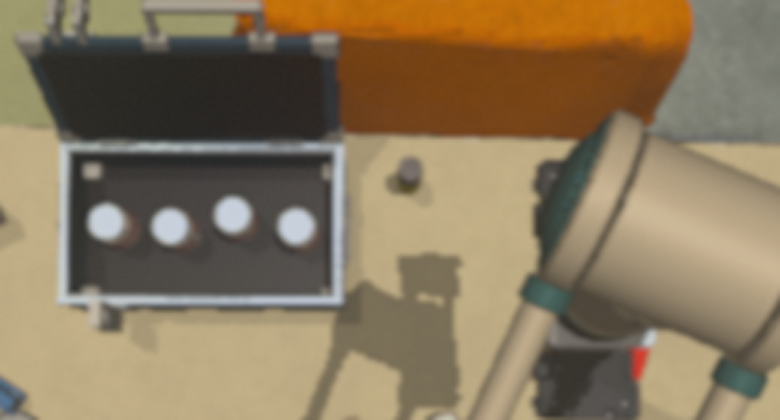

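The lid leans back. Four bottle caps show at (106,223), (170,227), (233,216) and (296,228) in the 3x crop. The hasp lug is at about (97,300)–(110,322).

```bash
python3 - <<'E'
from h import *
o=lambda L:[((u+.5)/3-.5+160,(v+.5)/3-.5+100) for u,v in L]
X=p2w("top",o([(106,223),(170,227),(233,216),(296,228)]),.094);print(X.round(4))
c,s=np.cos(CY),np.sin(CY)
print((X[:,:2]-C)@np.array([[c,-s],[s,c]]))
r=p2w("top",o([(58,146),(343,144),(345,306),(57,303)]),.1);print(r.round(4),r.mean(0))
E
```

```text
[[0.5573 0.3269 0.094 ]
 [0.5548 0.2581 0.094 ]
 [0.5684 0.1909 0.094 ]
 [0.5572 0.1229 0.094 ]]
[[ 0.00044321  0.10327214]
 [-0.00343185  0.03455682]
 [ 0.00885403 -0.03290853]
 [-0.00371018 -0.10069209]]
[[0.638  0.3799 0.1   ]
 [0.6481 0.0748 0.1   ]
 [0.4743 0.0678 0.1   ]
 [0.4695 0.3741 0.1   ]] [0.55747351 0.22412085 0.1       ]
```

```bash
cat >> h.py <<'E'
B={1:(.557,.326),2:(.5548,.258),3:(.568,.191),4:(.557,.123)}
T={1:(.596,-.206),2:(.516,-.204),3:(.594,-.287),4:(.515,-.2845)}
def bottle(i,t):
    R=ori(.02); b=np.array(B[i]); t=np.array(T[t]); P=lambda q,z:np.array([*q,z])
    s=manip.sense(); p=np.array(s["tool_pos"])
    w=[]
    if p[2]<.2: w.append((p+[0,0,.2-p[2]],None,.4,1))
    w+=[(P(b,.19),R,.36,1),(P(b,.0612),R,.36,3),(P(b,.0612),R,.36,1),(P(b,.0612),R,1,3),(P(b,.2),R,1,3),(P(t,.2),R,1,1),(P(t,.2),R,1,1),(P(t,.0605),R,1,4),(P(t,.0605),R,1,1),(P(t,.0605),R,.4,2)]
    plan(w,ms=.06)
E
python3 -c "
from h import *
bottle(4,3)"
```

```text
[[-0.077,0.074,0.034,0,0,0,0.36],[-0.078,0.074,0.034,0,-0.001,0,0.36],[-0.077,0.073,0.034,0,0,0,0.36],[-0.077,0.074,0.034,0,0,0,0.36],[-0.078,0.074,0.034,0,-0.001,0,0.36],[-0.077,0.074,0.034,0,0,0,0.36],[0,0.086,0,0,0,0,0.36],[0,0.086,0,0,0,0,0.36]]
[[0,0.086,0.001,0,0,0,0.36],[0,0,0,0,0,0,0.36],[0,0,0,0,0,0,1],[0,0,0,0,0,0,1],[0,0,0,0,0,0,1],[0,-0.093,0,0,0,0,1],[0,-0.092,0,0,0,0,1],[0,-0.093,-0.001,0,0,0,1]]
[[0.117,0,0.008,0,0,0,1],[0.118,0,0.009,0,0,0,1],[0.117,0,0.008,0,0,0,1],[0.117,0,0.008,0,0,0,1],[0.118,0,0.008,0,0,0,1],[0.117,-0.001,0.009,0,0,0,1],[0.117,0,0.008,0,0,0,1],[0,0,0,0,0,0,1]]
[[0,0.07,0,0,0,0,1],[0,0.07,0,0,0,0,1],[0,0.07,0,0,0,0,1],[0.001,0.069,0,0,0,0,1],[0,0,0,0,0,0,1],[0,0,0,0,0,0,0.4],[0,0,0,0,0,0,0.4]]
```

arm_command --pt "-0.077 0.074 0.034 0 0 0 0.36" --pt "-0.078 0.074 0.034 0 -0.001 0 0.36" --pt "-0.077 0.073 0.034 0 0 0 0.36" --pt "-0.077 0.074 0.034 0 0 0 0.36" --pt "-0.078 0.074 0.034 0 -0.001 0 0.36" --pt "-0.077 0.074 0.034 0 0 0 0.36" --pt "0 0.086 0 0 0 0 0.36" --pt "0 0.086 0 0 0 0 0.36" --squeeze 15

```text
t: 8.25
tool_pos: [0.5561, 0.1268, 0.1028]
orientation: [-1.221, 1.19, -1.189]
force: [0.2, 0.1, 0.5]
finger_gap: 0.638
```

arm_command --pt "0 0.086 0.001 0 0 0 0.36" --pt "0 0 0 0 0 0 0.36" --pt "0 0 0 0 0 0 1" --pt "0 0 0 0 0 0 1" --pt "0 0 0 0 0 0 1" --pt "0 -0.093 0 0 0 0 1" --pt "0 -0.092 0 0 0 0 1" --pt "0 -0.093 -0.001 0 0 0 1"

```text
t: 9.25
tool_pos: [0.5565, 0.124, 0.202]
orientation: [-1.219, 1.192, -1.193]
force: [0.6, 1.2, -1.0]
finger_gap: 0.412
```

```bash
python3 -c "
from h import *
st()
R=ori(.02);t=T[3]
plan([((*t,.2),R,1,1),(None,None,1,1),((*t,.0605),R,1,4),(None,R,1,1),(None,R,.4,2)],ms=.06)"
```

```text
t 9.25 pos [0.5565 0.124  0.202 ] x [ 0.023 -1.    -0.   ] y [ 0.001  0.    -1.   ] z [1.    0.023 0.001] F [ 0.6  1.2 -1. ] gap 0.412 q [ 0.1   0.27  1.52 -0.    1.35  0.07]
[[0.118,0.001,0.008,0,0,0,1],[0.117,0,0.008,0,0.001,0,1],[0.118,0.001,0.008,0,0,0,1],[0.118,0,0.008,0,0,0,1],[0.117,0.001,0.009,0,0,0,1],[0.118,0.001,0.008,0,0.001,0,1],[0.117,0,0.008,-0.001,0,0,1],[0,0,0,0,0,0,1]]
[[0,0.07,0,0,0,0,1],[0,0.07,0,0,0,0,1],[0,0.069,0,0,0,0,1],[0,0.07,0,0,0,0,1],[0,0,0,0,0,0,1],[0,0,0,0,0,0,0.4],[0,0,0,0,0,0,0.4]]
```

arm_command --pt "0.118 0 0.008 0 0 0 1" --pt "0.117 0 0.008 0 0 0 1" --pt "0.118 0 0.008 0 0 0 1" --pt "0.118 0 0.008 0 0 0 1" --pt "0.117 0.001 0.009 0 0 0 1" --pt "0.118 0.001 0.008 0 0.001 0 1" --pt "0.117 0 0.008 0 0 0 1" --pt "0 0 0 0 0 0 1"

```text
t: 10.25
tool_pos: [0.5944, -0.2913, 0.1987]
orientation: [-1.218, 1.196, -1.199]
force: [-0.7, -0.2, -1.3]
finger_gap: 0.411
```

arm_command --pt "0 0.07 0 0 0 0 1" --pt "0 0.07 0 0 0 0 1" --pt "0 0.069 0 0 0 0 1" --pt "0 0.07 0 0 0 0 1" --pt "0 0 0 0 0 0 1" --pt "0 0 0 0 0 0 0.4" --pt "0 0 0 0 0 0 0.4"

```text
t: 11.12
tool_pos: [0.5953, -0.2867, 0.0611]
orientation: [-1.219, 1.191, -1.195]
force: [0.3, -0.6, -0.2]
finger_gap: 0.579
```

```bash
python3 -c "
from h import *
st()
bottle(3,1)"
```

```text
t 11.12 pos [ 0.5953 -0.2867  0.0611] x [ 0.022 -1.     0.001] y [ 0.002 -0.001 -1.   ] z [1.    0.022 0.002] F [ 0.3 -0.6 -0.2] gap 0.579 q [-0.55  0.5   1.52 -0.    1.12 -0.58]
[[0,-0.093,0,0,0,0,0.4],[0,-0.092,0,0,0,0,0.4],[0,-0.093,0.001,0,0,0,0.4],[-0.12,0.002,-0.004,0,0,0,0.36],[-0.119,0.003,-0.005,0,0,0,0.36],[-0.12,0.002,-0.004,0,0.001,0,0.36],[-0.119,0.002,-0.004,-0.001,0,0,0.36],[-0.12,0.003,-0.005,0,0,0,0.36]]
[[-0.119,0.002,-0.004,0,0,0.001,0.36],[-0.119,0.003,-0.005,0,0,0,0.36],[-0.12,0.002,-0.004,0,0,0,0.36],[0,0.086,0,0,0,0,0.36],[0,0.086,0,0,0,0,0.36],[0,0.086,0,0,0,0,0.36],[0,0,0,0,0,0,0.36],[0,0,0,0,0,0,1]]
[[0,0,0,0,0,0,1],[0,0,0,0,0,0,1],[0,-0.093,0,0,0,0,1],[0,-0.092,0,0,0,0,1],[0,-0.093,0,0,0,0,1],[0.114,0,0.006,0,0,0,1],[0.113,0,0.005,0,0,0,1],[0.114,0,0.006,0,0,0,1]]
[[0.113,0,0.006,0,0,0,1],[0.114,0,0.005,0,0,0,1],[0.113,0,0.006,0,0,0,1],[0.114,0,0.006,0,0,0,1],[0,0,0,0,0,0,1],[0,0.07,0,0,0,0,1],[0,0.07,0,0,0,0,1],[0,0.069,0,0,0,0,1]]
[[0,0.07,0,0,0,0,1],[0,0,0,0,0,0,1],[0,0,0,0,0,0,0.4],[0,0,0,0,0,0,0.4]]
```

arm_command --pt "0 -0.093 0 0 0 0 0.4" --pt "0 -0.092 0 0 0 0 0.4" --pt "0 -0.093 0.001 0 0 0 0.4" --pt "-0.12 0.002 -0.004 0 0 0 0.36" --pt "-0.119 0.003 -0.005 0 0 0 0.36" --pt "-0.12 0.002 -0.004 0 0.001 0 0.36" --pt "-0.119 0.002 -0.004 0 0 0 0.36" --pt "-0.12 0.003 -0.005 0 0 0 0.36"

```text
t: 12.12
tool_pos: [0.5778, 0.0139, 0.1938]
orientation: [-1.217, 1.193, -1.196]
force: [0.5, 0.0, -0.4]
finger_gap: 0.641
```

arm_command --pt "-0.119 0.002 -0.004 0 0 0 0.36" --pt "-0.119 0.003 -0.005 0 0 0 0.36" --pt "-0.12 0.002 -0.004 0 0 0 0.36" --pt "0 0.086 0 0 0 0 0.36" --pt "0 0.086 0 0 0 0 0.36" --pt "0 0.086 0 0 0 0 0.36" --pt "0 0 0 0 0 0 0.36" --pt "0 0 0 0 0 0 1"

```text
t: 13.12
tool_pos: [0.5692, 0.1912, 0.0619]
orientation: [-1.216, 1.192, -1.195]
force: [0.2, 0.4, 0.6]
finger_gap: 0.568
```

arm_command --pt "0 0 0 0 0 0 1" --pt "0 0 0 0 0 0 1" --pt "0 -0.093 0 0 0 0 1" --pt "0 -0.092 0 0 0 0 1" --pt "0 -0.093 0 0 0 0 1" --pt "0.114 0 0.006 0 0 0 1" --pt "0.113 0 0.005 0 0 0 1" --pt "0.114 0 0.006 0 0 0 1"

```text
t: 14.12
tool_pos: [0.5796, 0.0192, 0.1998]
orientation: [-1.218, 1.193, -1.194]
force: [0.4, -0.6, -0.3]
finger_gap: 0.417
```

arm_command --pt "0.113 0 0.006 0 0 0 1" --pt "0.114 0 0.005 0 0 0 1" --pt "0.113 0 0.006 0 0 0 1" --pt "0.114 0 0.006 0 0 0 1" --pt "0 0 0 0 0 0 1" --pt "0 0.07 0 0 0 0 1" --pt "0 0.07 0 0 0 0 1" --pt "0 0.069 0 0 0 0 1"

```text
t: 15.12
tool_pos: [0.5956, -0.2047, 0.094]
orientation: [-1.218, 1.194, -1.194]
force: [-0.4, -0.1, -0.4]
finger_gap: 0.416
```

arm_command --pt "0 0.07 0 0 0 0 1" --pt "0 0 0 0 0 0 1" --pt "0 0 0 0 0 0 0.4" --pt "0 0 0 0 0 0 0.4"

```text
t: 15.62
tool_pos: [0.5967, -0.2062, 0.0613]
orientation: [-1.218, 1.192, -1.196]
force: [-0.2, 1.0, 0.8]
finger_gap: 0.588
```

```bash
python3 -c "
from h import *
st()
bottle(2,4)"
```

```text
t 15.62 pos [ 0.5967 -0.2062  0.0613] x [ 0.021 -1.     0.001] y [ 0.002 -0.001 -1.   ] z [1.    0.021 0.002] F [-0.2  1.   0.8] gap 0.588 q [-0.44  0.46  1.59 -0.    1.09 -0.46]
[[0,-0.092,0,0,0,0,0.4],[0,-0.093,0,0,0,0,0.4],[0,-0.092,0.001,0,0,0,0.4],[-0.116,0.002,-0.008,0,0,0,0.36],[-0.116,0.003,-0.008,0,0,0,0.36],[-0.117,0.002,-0.008,-0.001,0,0,0.36],[-0.116,0.002,-0.009,0,0,0,0.36],[-0.116,0.002,-0.008,0,0,0,0.36]]
[[-0.116,0.003,-0.008,0,0,0.001,0.36],[-0.116,0.002,-0.008,0,0,0,0.36],[-0.117,0.003,-0.008,-0.001,0,0,0.36],[0,0.086,0,0,0,0,0.36],[0,0.086,0,0,0,0,0.36],[0,0.085,0,0,0,0,0.36],[0,0,0,0,0,0,0.36],[0,0,0,0,0,0,1]]
[[0,0,0,0,0,0,1],[0,0,0,0,0,0,1],[0,-0.092,0,0,0,0,1],[0,-0.093,0,0,0,0,1],[0,-0.092,0,0,0,0,1],[0.108,0,-0.01,0,0,0,1],[0.109,0,-0.01,0,0,0,1],[0.108,0,-0.011,0,0,0,1]]
[[0.108,0,-0.01,0,0,0,1],[0.109,0,-0.01,0,0,0,1],[0.108,0,-0.01,0,0,0,1],[0.108,0,-0.01,0,0,0,1],[0.109,0,-0.011,0,0,0,1],[0.108,0,-0.01,0,0,0,1],[0.109,-0.001,-0.01,0,0,0,1],[0,0,0,0,0,0,1]]
[[0,0.07,0,0,0,0,1],[0,0.07,0,0,0,0,1],[0,0.07,0,0,0,0,1],[0,0.069,0,0,0,0,1],[0,0,0,0,0,0,1],[0,0,0,0,0,0,0.4],[0,0,0,0,0,0,0.4]]
```

arm_command --pt "0 -0.092 0 0 0 0 0.4" --pt "0 -0.093 0 0 0 0 0.4" --pt "0 -0.092 0.001 0 0 0 0.4" --pt "-0.116 0.002 -0.008 0 0 0 0.36" --pt "-0.116 0.003 -0.008 0 0 0 0.36" --pt "-0.117 0.002 -0.008 -0.001 0 0 0.36" --pt "-0.116 0.002 -0.009 0 0 0 0.36" --pt "-0.116 0.002 -0.008 0 0 0 0.36"

```text
t: 16.62
tool_pos: [0.5698, 0.0857, 0.194]
orientation: [-1.218, 1.194, -1.195]
force: [0.7, -0.3, 0.8]
finger_gap: 0.642
```

arm_command --pt "-0.116 0.003 -0.008 0 0 0 0.36" --pt "-0.116 0.002 -0.008 0 0 0 0.36" --pt "-0.117 0.003 -0.008 0 0 0 0.36" --pt "0 0.086 0 0 0 0 0.36" --pt "0 0.086 0 0 0 0 0.36" --pt "0 0.085 0 0 0 0 0.36" --pt "0 0 0 0 0 0 0.36" --pt "0 0 0 0 0 0 1"

```text
t: 17.62
tool_pos: [0.5556, 0.2586, 0.0621]
orientation: [-1.217, 1.194, -1.194]
force: [0.7, -0.2, -0.1]
finger_gap: 0.565
```

arm_command --pt "0 0 0 0 0 0 1" --pt "0 0 0 0 0 0 1" --pt "0 -0.092 0 0 0 0 1" --pt "0 -0.093 0 0 0 0 1" --pt "0 -0.092 0 0 0 0 1" --pt "0.108 0 -0.01 0 0 0 1" --pt "0.109 0 -0.01 0 0 0 1" --pt "0.108 0 -0.011 0 0 0 1"

```text
t: 18.62
tool_pos: [0.542, 0.094, 0.1994]
orientation: [-1.219, 1.194, -1.194]
force: [0.0, -0.1, -0.3]
finger_gap: 0.416
```

arm_command --pt "0.108 0 -0.01 0 0 0 1" --pt "0.109 0 -0.01 0 0 0 1" --pt "0.108 0 -0.01 0 0 0 1" --pt "0.108 0 -0.01 0 0 0 1" --pt "0.109 0 -0.011 0 0 0 1" --pt "0.108 0 -0.01 0 0 0 1" --pt "0.109 0 -0.01 0 0 0 1" --pt "0 0 0 0 0 0 1"

```text
t: 19.62
tool_pos: [0.5139, -0.2887, 0.1987]
orientation: [-1.219, 1.198, -1.199]
force: [0.3, 0.8, -0.6]
finger_gap: 0.415
```

arm_command --pt "0 0.07 0 0 0 0 1" --pt "0 0.07 0 0 0 0 1" --pt "0 0.07 0 0 0 0 1" --pt "0 0.069 0 0 0 0 1" --pt "0 0 0 0 0 0 1" --pt "0 0 0 0 0 0 0.4" --pt "0 0 0 0 0 0 0.4"

```text
t: 20.5
tool_pos: [0.515, -0.285, 0.0607]
orientation: [-1.22, 1.193, -1.195]
force: [0.5, 0.1, 0.5]
finger_gap: 0.582
```

```bash
python3 -c "
from h import *
st()
bottle(1,2)"
```

```text
t 20.5 pos [ 0.515  -0.285   0.0607] x [ 0.021 -1.     0.002] y [ 0.    -0.002 -1.   ] z [1.    0.021 0.   ] F [0.5 0.1 0.5] gap 0.582 q [-0.62  0.41  1.69 -0.    1.04 -0.64]
[[0,-0.093,0,0,0,0,0.4],[0,-0.093,0,0,0,0,0.4],[0,-0.093,0,0,0,0,0.4],[-0.111,0.002,0.01,0,0,0,0.36],[-0.111,0.001,0.01,0,0,0,0.36],[-0.111,0.002,0.01,0,0,0,0.36],[-0.111,0.002,0.01,0,0,0,0.36],[-0.11,0.001,0.01,0,0,0,0.36]]
[[-0.111,0.002,0.01,0,0,0.001,0.36],[-0.111,0.002,0.01,0,0,0,0.36],[-0.111,0.002,0.009,0,0,0,0.36],[-0.111,0.002,0.01,0,0,0,0.36],[-0.111,0.002,0.01,0,0,0,0.36],[-0.111,0.001,0.01,0,0,0,0.36],[0,0.086,0,0,0,0,0.36],[0,0.086,0,0,0,0,0.36]]
[[0,0.086,0,0,0,0,0.36],[0,0,0,0,0,0,0.36],[0,0,0,0,0,0,1],[0,0,0,0,0,0,1],[0,0,0,0,0,0,1],[0,-0.093,0,0,0,0,1],[0,-0.092,0,0,0,0,1],[0,-0.093,0,0,0,0,1]]
[[0.118,0,-0.012,0,0,0,1],[0.117,0,-0.011,0,0,0,1],[0.118,0,-0.012,0,0,0,1],[0.117,0,-0.011,0,0,0,1],[0.118,0,-0.012,0,0,0,1],[0.118,0,-0.011,0,0,0,1],[0.117,0,-0.012,0,0,0,1],[0.118,0,-0.011,0,0,0,1]]
[[0.117,0,-0.012,0,0,0,1],[0,0,0,0,0,0,1],[0,0.07,0,0,0,0,1],[0,0.07,0,0,0,0,1],[0,0.07,0,0,0,0,1],[0,0.069,0,0,0,0,1],[0,0,0,0,0,0,1],[0,0,0,0,0,0,0.4]]
[[0,0,0,0,0,0,0.4]]
```

arm_command --pt "0 -0.093 0 0 0 0 0.4" --pt "0 -0.093 0 0 0 0 0.4" --pt "0 -0.093 0 0 0 0 0.4" --pt "-0.111 0.002 0.01 0 0 0 0.36" --pt "-0.111 0.001 0.01 0 0 0 0.36" --pt "-0.111 0.002 0.01 0 0 0 0.36" --pt "-0.111 0.002 0.01 0 0 0 0.36" --pt "-0.11 0.001 0.01 0 0 0 0.36"

```text
t: 21.5
tool_pos: [0.5339, -0.0056, 0.1959]
orientation: [-1.218, 1.194, -1.195]
force: [0.4, -0.5, 0.3]
finger_gap: 0.638
```

arm_command --pt "-0.111 0.002 0.01 0 0 0 0.36" --pt "-0.111 0.002 0.01 0 0 0 0.36" --pt "-0.111 0.002 0.009 0 0 0 0.36" --pt "-0.111 0.002 0.01 0 0 0 0.36" --pt "-0.111 0.002 0.01 0 0 0 0.36" --pt "-0.111 0.001 0.01 0 0 0 0.36" --pt "0 0.086 0 0 0 0 0.36" --pt "0 0.086 0 0 0 0 0.36"

```text
t: 22.5
tool_pos: [0.5569, 0.3277, 0.1036]
orientation: [-1.217, 1.192, -1.193]
force: [-0.8, -0.0, 0.2]
finger_gap: 0.64
```

arm_command --pt "0 0.086 0 0 0 0 0.36" --pt "0 0 0 0 0 0 0.36" --pt "0 0 0 0 0 0 1" --pt "0 0 0 0 0 0 1" --pt "0 0 0 0 0 0 1" --pt "0 -0.093 0 0 0 0 1" --pt "0 -0.092 0 0 0 0 1" --pt "0 -0.093 0 0 0 0 1"

```text
t: 23.5
tool_pos: [0.5563, 0.3261, 0.201]
orientation: [-1.219, 1.195, -1.194]
force: [0.3, 0.4, -0.6]
finger_gap: 0.414
```

arm_command --pt "0.118 0 -0.012 0 0 0 1" --pt "0.117 0 -0.011 0 0 0 1" --pt "0.118 0 -0.012 0 0 0 1" --pt "0.117 0 -0.011 0 0 0 1" --pt "0.118 0 -0.012 0 0 0 1" --pt "0.118 0 -0.011 0 0 0 1" --pt "0.117 0 -0.012 0 0 0 1" --pt "0.118 0 -0.011 0 0 0 1"

```text
t: 24.5
tool_pos: [0.5197, -0.1469, 0.1999]
orientation: [-1.219, 1.194, -1.195]
force: [-0.3, 0.7, -0.9]
finger_gap: 0.414
```

arm_command --pt "0.117 0 -0.012 0 0 0 1" --pt "0 0 0 0 0 0 1" --pt "0 0.07 0 0 0 0 1" --pt "0 0.07 0 0 0 0 1" --pt "0 0.07 0 0 0 0 1" --pt "0 0.069 0 0 0 0 1" --pt "0 0 0 0 0 0 1" --pt "0 0 0 0 0 0 0.4"

```text
t: 25.5
tool_pos: [0.5157, -0.2034, 0.0608]
orientation: [-1.22, 1.194, -1.194]
force: [-0.4, 0.1, 0.3]
finger_gap: 0.498
```

arm_command --pt "0 0 0 0 0 0 0.4" --pt "0 0 0 0 0 0 0.4" --pt "0 -0.09 0 0 0 0 0.4" --pt "0 -0.1 0 0 0 0 0.3" --pt "0 -0.1 0 0 0 0 0.3" --pt "-0.1 -0.1 0 0 0 0 0.4" --pt "-0.1 -0.1 0 0 0 0 0.4" --pt "-0.1 0 0 0 0 0 0.4"

```text
t: 26.5
tool_pos: [0.5145, -0.0649, 0.2976]
orientation: [-1.214, 1.189, -1.201]
force: [0.4, -0.1, -0.1]
finger_gap: 0.601
```

arm_command --pt "-0.1 0 0 0 0 0 0.4" --pt "-0.1 0 0 0 0 0 0.4" --pt "-0.1 0 0.02 0 0 0 0.4" --pt "-0.1 0 0.05 0 0 0 0.4" --pt "-0.06 0 0.05 0 0 0 0.4" --pt "0 0 0 0 0 0 0.4"

```text
t: 27.25
tool_pos: [0.5688, 0.1679, 0.2924]
orientation: [-1.221, 1.193, -1.191]
force: [-0.2, -0.5, -0.5]
finger_gap: 0.604
```

```bash
python3 - <<'E'
from h import *
snap("top","t3",(325,140,455,240),6); s,_=st()
off=np.array([0,0,-.0188]);R=ori(.02)
plan([(bar(1.95)+[0,0,.06],R,.35,1),(bar(1.95)+off,R,.35,2),(bar(1.95)+off,R,.35,1)])
E
```

```text
t 27.3 pos [0.5679 0.1665 0.2926] x [ 0.022 -1.     0.001] y [-0.002 -0.001 -1.   ] z [ 1.     0.022 -0.002] F [ 0.6 -0.8  0.6] gap 0.601 q [ 0.17  0.27  1.3  -0.    1.57  0.15]
[[-0.014,-0.033,0.081,0,0,0,0.35],[-0.014,-0.032,0.081,0.001,0.001,0,0.35],[-0.014,-0.033,0.081,0,0,0,0.35],[-0.014,-0.032,0.081,0.001,0,0,0.35],[0,0.079,0,0,0,0,0.35],[0,0.078,0,0,0,0,0.35],[0,0,0,0,0,0,0.35]]
```

View pics/t3.png

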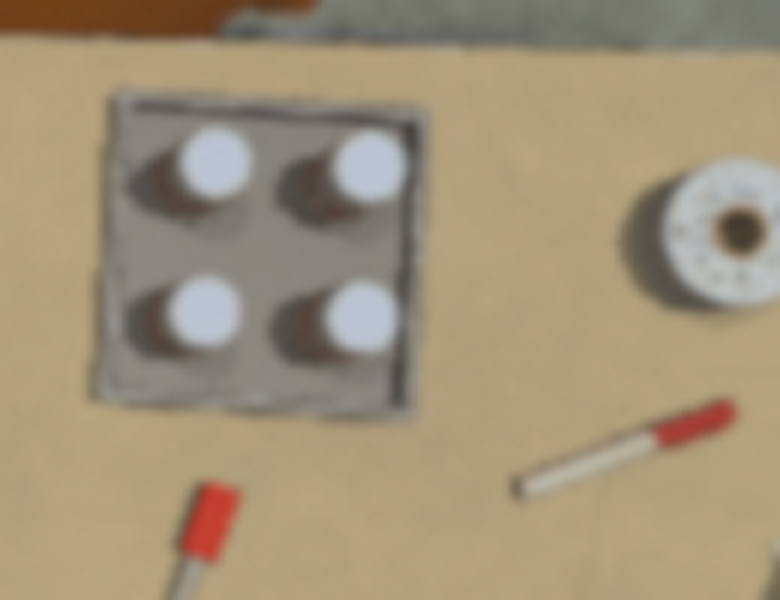

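Four bottles stand on the tray floor. The pin has been knocked, with its head now at (210,520) in this crop. Before reaching back over the lid I'll check how high the orange coat is.

```bash
python3 - <<'E'
from h import *
for z in (0,.1,.2,.3,.4): print(z,p2w("scene",[(389,189)],z)[0].round(3),p2w("top",[(246,89),(240,110)],z).round(3).tolist())
E
```

```text
0 [0.792 0.341 0.   ] [[0.873, 0.182, 0.0], [0.798, 0.201, 0.0]]
0.1 [0.787 0.233 0.1  ] [[0.837, 0.171, 0.1], [0.768, 0.188, 0.1]]
0.2 [0.781 0.126 0.2  ] [[0.801, 0.159, 0.2], [0.737, 0.175, 0.2]]
0.3 [0.776 0.018 0.3  ] [[0.764, 0.147, 0.3], [0.706, 0.162, 0.3]]
0.4 [ 0.771 -0.089  0.4  ] [[0.728, 0.136, 0.4], [0.676, 0.149, 0.4]]
```

The coat top is only about 0.17 m up, so the gripper clears it.

arm_command --pt "0 -0.1 0 0 0 0 0.35" --pt "-0.014 -0.033 0.081 0 0 0 0.35" --pt "-0.014 -0.032 0.081 0 0 0 0.35" --pt "-0.014 -0.033 0.081 0 0 0 0.35" --pt "-0.014 -0.032 0.081 0 0 0 0.35" --pt "0 0.06 0 0 0 0 0.35" --pt "0 0 0 0 0 0 0.35"

```text
t: 28.18
tool_pos: [0.7286, 0.1954, 0.3743]
orientation: [-1.226, 1.201, -1.193]
force: [-0.1, 0.6, -0.6]
finger_gap: 0.65
```

```bash
python3 - <<'E'
from h import *
snap("scene","s2",(240,60,400,180),5); s,_=st();print(bar(1.95))
off=np.array([0,0,-.0188]);R=ori(.02)
plan([(bar(1.95)+off,R,.35,4),(bar(1.95)+off,R,.35,1)])
E
```

```text
t 28.23 pos [0.7284 0.1957 0.3766] x [ 0.019 -1.     0.001] y [-0.006 -0.001 -1.   ] z [ 1.     0.019 -0.006] F [-1.   0.   0.4] gap 0.649 q [ 0.17  0.57  0.62 -0.    1.96  0.15]
[0.72959522 0.19800856 0.29741985]
[[-0.001,0.049,0.001,0.001,0,0,0.35],[-0.001,0.049,0.001,0.001,0,0,0.35],[-0.002,0.049,0,0.001,-0.001,0,0.35],[-0.001,0.049,0.001,0.001,0,0.001,0.35],[0,0,0,0,0,0,0.35]]
```

View pics/s2.png

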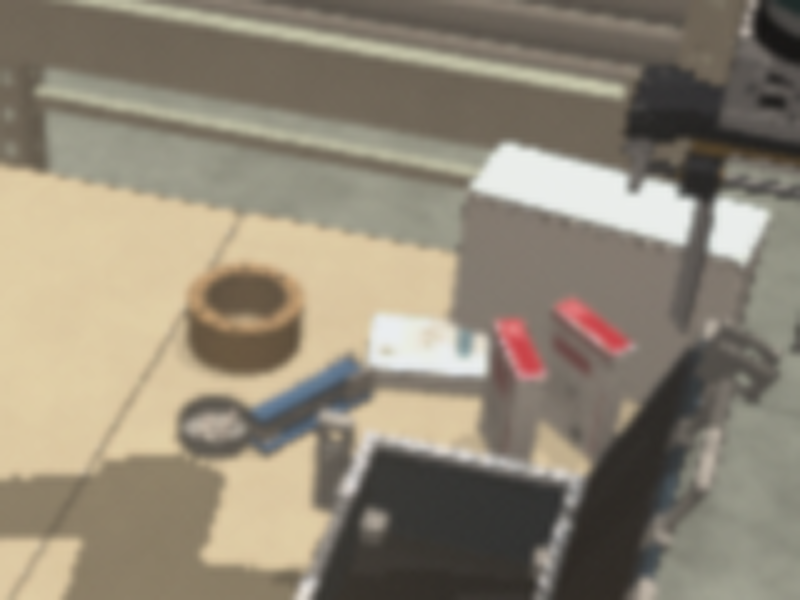

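The lid leans back and the gripper is above its bar, which is off the crop. The case lug is clear at (330,440). I'll lower, grip and check the gap.

arm_command --pt "-0.001 0.049 0.001 0 0 0 0.35" --pt "-0.001 0.049 0.001 0 0 0 0.35" --pt "-0.002 0.049 0 0 0 0 0.35" --pt "-0.001 0.049 0.001 0 0 0 0.35" --pt "0 0 0 0 0 0 1" --pt "0 0 0 0 0 0 1" --pt "0 0 0 0 0 0 1" --pt "0 0 0 0 0 0 1" --squeeze 15

```text
t: 29.22
tool_pos: [0.731, 0.1997, 0.2808]
orientation: [-1.218, 1.194, -1.194]
force: [0.2, 0.0, -0.3]
finger_gap: 0.259
```

```bash
python3 - <<'E'
from h import *
s,R=st(); p=np.array(s["tool_pos"])
h=case(.085,-.029,.1); g=p+[0,0,.0188]-h; print(g, np.hypot(g[0],g[2]), np.pi-np.arctan2(g[2],g[0])-.028)
off=p-bar(1.95)
plan([(bar(t)+off*[1,1,1],R,1,1) for t in np.linspace(1.95,0,20)[1:]])
E
```

```text
t 29.23 pos [0.731  0.1997 0.2808] x [ 0.02 -1.   -0.  ] y [ 0.  0. -1.] z [1.   0.02 0.  ] F [ 0.2  0.  -0.3] gap 0.259 q [0.17 0.55 0.88 0.   1.71 0.15]
[0.08657266 0.00336988 0.19957224] 0.2175405795759156 1.9520895033649828
[[0,-0.015,-0.041,0,0,0,1],[0,-0.011,-0.043,0,0,0,1],[0,-0.007,-0.044,0,0,0,1],[0,-0.002,-0.044,0,0,0,1],[0,0.002,-0.044,0,0,0,1],[0,0.007,-0.043,0,0,0,1],[0,0.011,-0.043,0,0,0,1],[0,0.016,-0.041,0,0,0,1]]
[[0,0.02,-0.04,0,0,0,1],[0,0.024,-0.037,0,0,0,1],[0,0.027,-0.034,0,0,0,1],[0,0.031,-0.032,0,0,0,1],[0,0.034,-0.028,0,0,0,1],[0,0.036,-0.025,0,0,0,1],[0,0.039,-0.021,0,0,0,1],[0,0.041,-0.016,0,0,0,1]]
[[0,0.042,-0.013,0,0,0,1],[0,0.044,-0.008,0,0,0,1],[0,0.044,-0.003,0,0,0,1]]
```

arm_command --pt "0 0 0 0 0 0 1" --pt "0 0 0 0 0 0 1" --pt "0 0 0 0 0 0 1"

```text
t: 29.6
tool_pos: [0.7287, 0.1996, 0.28]
orientation: [-1.223, 1.198, -1.192]
force: [-5.5, -0.9, 2.5]
finger_gap: 0.121
```

Gripped on the 12 mm rod. Swinging it shut.

arm_command --pt "0 -0.015 -0.041 0 0 0 1" --pt "0 -0.011 -0.043 0 0 0 1" --pt "0 -0.007 -0.044 0 0 0 1" --pt "0 -0.002 -0.044 0 0 0 1" --pt "0 0.002 -0.044 0 0 0 1" --pt "0 0.007 -0.043 0 0 0 1" --pt "0 0.011 -0.043 0 0 0 1" --pt "0 0.016 -0.041 0 0 0 1"

```text
t: 30.6
tool_pos: [0.5596, 0.1962, 0.2799]
orientation: [-1.217, 1.193, -1.195]
force: [0.5, -0.3, 0.0]
finger_gap: 0.121
```

arm_command --pt "0 0.02 -0.04 0 0 0 1" --pt "0 0.024 -0.037 0 0 0 1" --pt "0 0.027 -0.034 0 0 0 1" --pt "0 0.031 -0.032 0 0 0 1" --pt "0 0.034 -0.028 0 0 0 1" --pt "0 0.036 -0.025 0 0 0 1" --pt "0 0.039 -0.021 0 0 0 1" --pt "0 0 0 0 0 0 1"

```text
t: 31.6
tool_pos: [0.45, 0.1941, 0.1729]
orientation: [-1.221, 1.196, -1.193]
force: [0.7, 0.3, -2.2]
finger_gap: 0.122
```

```bash
python3 - <<'E'
from h import *
s,R=st(); p=np.array(s["tool_pos"])
h=case(.085,-.029,.1); g=p+[0,0,.0188]-h; print(np.hypot(g[0],g[2]), np.pi-np.arctan2(g[2],g[0])-.028)
E
```

```text
t 31.6 pos [0.45   0.1941 0.1729] x [ 0.021 -1.    -0.   ] y [-0.003 -0.    -1.   ] z [ 1.     0.021 -0.003] F [ 0.7  0.3 -2.2] gap 0.122 q [0.26 0.17 1.73 0.   1.24 0.24]
0.21500499504079168 0.412779166688209
```

arm_command --pt "0 0.04 -0.016 0 0 0 1" --pt "0 0.042 -0.013 0 0 0 1" --pt "0 0.044 -0.008 0 0 0 1" --pt "0 0.044 -0.004 0 0 0 1" --pt "0 0 0 0 0 0 1" --pt "0 0 0 0 0 0 0.57" --pt "0 0 0 0 0 0 0.57" --pt "0 0 0 0 0 0 0.57"

```text
t: 32.6
tool_pos: [0.4308, 0.1936, 0.0899]
orientation: [-1.218, 1.194, -1.194]
force: [-0.4, 0.2, 0.7]
finger_gap: 0.405
```

arm_command --pt "0 -0.08 0 0 0 0 0.57" --pt "0 -0.1 0 0 0 0 0.57" --pt "0 -0.1 -0.05 0 0 0 0.4" --pt "0.1 0 -0.1 0 0 0 0.4" --pt "0.1 0 -0.05 0 0 0 0.4" --pt "0.1 0 0 0 0 0 0.4" --pt "0.1 0 0 0 0 0 0.4" --pt "0 0 0 0 0 0 0.4"

```text
t: 33.6
tool_pos: [0.3401, -0.0055, 0.2298]
orientation: [-1.217, 1.199, -1.201]
force: [0.0, 0.9, -0.7]
finger_gap: 0.602
```

```bash
python3 - <<'E'
from h import *
st()
im=manip.capture("top")[:,:,::-1]; im2=manip.capture("scene")[:,:,::-1]
z=lambda a:cv2.resize(a,None,fx=8,fy=8,interpolation=cv2.INTER_CUBIC)[:,:392]
a=z(im[175:220,175:224]);b=z(im[205:250,335:384]);c=z(im2[120:165,285:334]);
cv2.imwrite("pics/m4.png",np.hstack([b,a])); cv2.imwrite("pics/m5.png",c)
E
```

```text
t 33.6 pos [ 0.3401 -0.0055  0.2298] x [ 0.013 -1.     0.002] y [-0.    -0.002 -1.   ] z [ 1.     0.013 -0.   ] F [ 0.   0.9 -0.7] gap 0.602 q [-0.22 -0.11  1.88 -0.    1.37 -0.23]
```

View pics/m4.png

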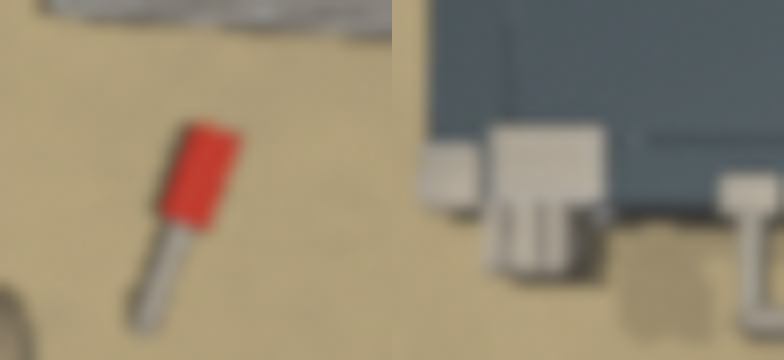

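View pics/m5.png

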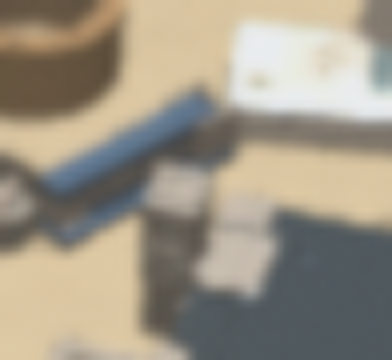

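The pin head's corners are (195,120), (243,135), (208,232) and (160,215), and the tip is at (143,330). The lid is down with the fork around the lug: the tops span x 490–575 and y 205–275, with gaps at 513 and 541. The scene crop shows the fork tops at about (180,188).

```bash
python3 - <<'E'
from h import *
for y in (.084,.1,.116):
  P=[case(x,y,.147) for x in (-.0865,-.1,-.1135)]
  print(y,((w2p("top",P)-[175,175]+.5)*8+[392,0]).round(0).tolist(),((w2p("scene",P)-[285,120]+.5)*8).round(0).tolist())
o=lambda L,x,y:[((u+.5)/8-.5+x,(v+.5)/8-.5+y) for u,v in L]
c=p2w("top",o([(219,127),(184,224),(143,330)],335,205),[.022,.022,.007]);print(c.round(4))
h=c[:2].mean(0);d=c[2]-c[0];print(h,np.degrees(np.arctan2(d[1],d[0])),np.linalg.norm(d), np.degrees(np.arctan2(*(c[1]-c[0])[1::-1])))
# triangulate fork top centre
A=[];b=[]
for n,uv in(("top",o([(531-392,240)],175,175)),("scene",o([(180,188)],285,120))):
  K,dd,R,t=cam(n);u=cv2.undistortPoints(np.array(uv).reshape(-1,1,2),K,dd).ravel();P=np.c_[R,t]
  for i in(0,1):
    r=u[i]*P[2]-P[i];A.append(r[:3]);b.append(-r[3])
print(np.linalg.lstsq(np.array(A),np.array(b),rcond=None)[0],case(-.1,.1,.147))
E
```

```text
0.084 [[569.0, 202.0], [569.0, 237.0], [568.0, 272.0]] [[200.0, 218.0], [172.0, 212.0], [144.0, 206.0]]
0.1 [[528.0, 202.0], [527.0, 237.0], [526.0, 272.0]] [[209.0, 197.0], [181.0, 192.0], [154.0, 186.0]]
0.116 [[486.0, 201.0], [485.0, 237.0], [484.0, 272.0]] [[218.0, 177.0], [190.0, 171.0], [163.0, 166.0]]
[[ 0.424  -0.2252  0.022 ]
 [ 0.3829 -0.2112  0.022 ]
 [ 0.3375 -0.1973  0.007 ]]
[ 0.40347471 -0.21821577  0.022     ] 162.10209834812545 0.09215618951648691 161.1683331958022
[0.45617225 0.31926158 0.15023225] [0.45692013 0.32158013 0.147     ]
```

The hasp model agrees with both cameras to about 2 mm, and the pin's length checks (92 mm). Now the pin grasp: jaws across the head, fingertips low.

```bash
python3 - <<'E'
from h import *
R=ori(np.radians(71.7)); h=[.4035,-.218]
plan([((*h,.15),R,.45,1),(None,R,.45,1),((*h,.03),R,.45,3),((*h,.0035),R,.45,2),(None,R,.45,1)],ms=.045)
E
```

```text
[[0.054,0.02,0.015,0,-0.098,0,0.45],[0.056,0.02,0.006,0,-0.098,0,0.45],[0.056,0.02,-0.002,0,-0.098,0,0.45],[0.055,0.019,-0.011,0,-0.099,0,0.45],[0.053,0.02,-0.019,0,-0.098,0,0.45],[0.049,0.02,-0.027,0,-0.098,-0.001,0.45],[0.045,0.02,-0.034,0,-0.098,0,0.45],[0.039,0.02,-0.041,0,-0.098,0,0.45]]
[[0,0,0,0,0,0,0.45],[0,0.08,0,0,0,0,0.45],[0,0.08,0,0,0,0,0.45],[-0.001,0.08,0,0,0,0,0.45],[0,0.026,0,0,0,0,0.45],[0,0.027,0,0,0,0,0.45],[0,0,0,0,0,0,0.45]]
```

arm_command --pt "0.054 0.02 0.015 0 -0.098 0 0.45" --pt "0.056 0.02 0.006 0 -0.098 0 0.45" --pt "0.056 0.02 -0.002 0 -0.098 0 0.45" --pt "0.055 0.019 -0.011 0 -0.099 0 0.45" --pt "0.053 0.02 -0.019 0 -0.098 0 0.45" --pt "0.049 0.02 -0.027 0 -0.098 0 0.45" --pt "0.045 0.02 -0.034 0 -0.098 0 0.45" --pt "0.039 0.02 -0.041 0 -0.098 0 0.45"

```text
t: 34.7
tool_pos: [0.4055, -0.2169, 0.1493]
orientation: [-1.557, 0.244, -0.242]
force: [0.4, 1.2, -0.2]
finger_gap: 0.547
```

arm_command --pt "0 0 0 0 0 0 0.45" --pt "0 0.08 0 0 0 0 0.45" --pt "0 0.08 0 0 0 0 0.45" --pt "0 0.08 0 0 0 0 0.45" --pt "0 0 0 0 0 0 0.45"

```text
t: 35.33
tool_pos: [0.4021, -0.2146, 0.028]
orientation: [-1.553, 0.254, -0.243]
force: [0.3, -0.6, 0.7]
finger_gap: 0.55
```

```bash
python3 - <<'E'
from h import *
st()
snap("scene","s6",(195,240,275,310),9)
R=ori(np.radians(71.7)); h=[.4035,-.218]
plan([((*h,.0035),R,.45,3)])
print((w2p("scene",[[*h,.022],[.3375,-.1973,.011]])-[195,240]+.5)*9)
E
```

```text
t 35.33 pos [ 0.4021 -0.2146  0.028 ] x [ 0.95  -0.312 -0.008] y [-0.007  0.004 -1.   ] z [0.312 0.95  0.002] F [ 0.3 -0.6  0.7] gap 0.55 q [-0.64  0.28  2.01 -0.    0.86 -1.9 ]
[[0,0.017,-0.001,0,0.001,-0.001,0.45],[0.001,0.018,-0.002,0,0,-0.001,0.45],[0,0.017,-0.001,0,0.001,0,0.45]]
[[404.72544055 297.93667895]
 [262.35360306 215.57823025]]
```

View pics/s6.png

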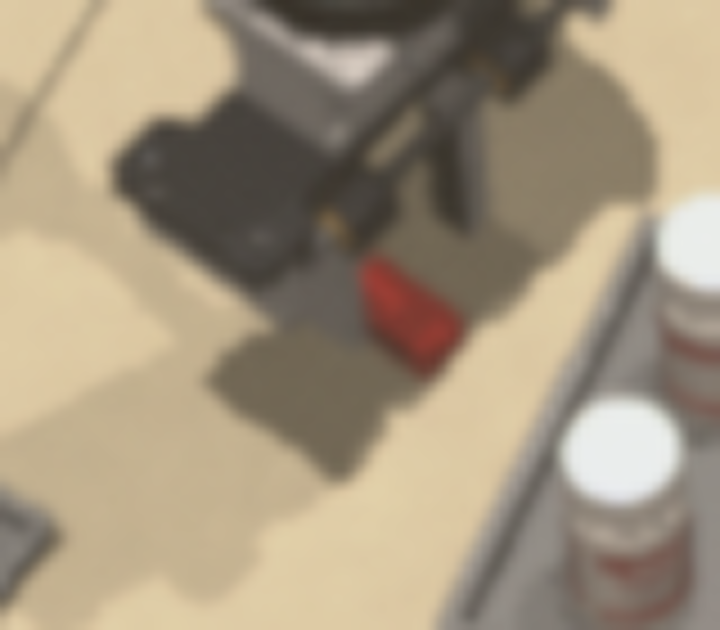

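The red head is centred at about (410,300), as predicted, and sits between the fingers. Lowering and closing.

arm_command --pt "0 0.017 -0.001 0 0.001 -0.001 0.45" --pt "0.001 0.018 -0.002 0 0 -0.001 0.45" --pt "0 0.017 -0.001 0 0.001 0 0.45" --pt "0 0 0 0 0 0 0.45" --pt "0 0 0 0 0 0 1" --pt "0 0 0 0 0 0 1" --pt "0 0 0 0 0 0 1" --pt "0 0 0 0 0 0 1" --squeeze 35

```text
t: 36.38
tool_pos: [0.4039, -0.2202, 0.0038]
orientation: [-1.557, 0.25, -0.253]
force: [0.4, 0.1, 1.1]
finger_gap: 0.229
```

```bash
python3 - <<'E'
from h import *
s,R0=st();p=np.array(s["tool_pos"])
R=ori(.02); off=np.array([0,0,p[2]-.011])
plan([(p+[0,0,.2],R0,1,1),(case(-.1,-.01,.2)+off,R,1,1),(None,R,1,1)],ms=.05)
E
```

```text
t 36.38 pos [ 0.4039 -0.2202  0.0038] x [ 0.949 -0.315  0.002] y [ 0.002 -0.001 -1.   ] z [ 0.315  0.949 -0.001] F [0.4 0.1 1.1] gap 0.229 q [-0.65  0.32  2.03 -0.    0.78 -1.9 ]
[[0,-0.1,0,0,0,0,1],[0,-0.1,0,0,0,0,1],[0.001,-0.1,0,0,0,0,1],[0,-0.1,0,0,0,0,1],[-0.019,0.002,0.095,0,0.087,0,1],[-0.031,0.003,0.091,0,0.087,0,1],[-0.044,0.002,0.087,0,0.087,0,1],[-0.054,0.002,0.079,0,0.087,0.001,1]]
[[-0.066,0.003,0.072,0,0.087,0,1],[-0.074,0.002,0.062,0,0.087,0,1],[-0.082,0.003,0.051,0,0.087,0,1],[-0.088,0.002,0.039,0,0.087,0,1],[-0.093,0.002,0.027,0,0.087,0,1],[0,0,0,0,0,0,1]]
```

arm_command --pt "0 -0.1 0 0 0 0 1" --pt "0 -0.1 0 0 0 0 1" --pt "0.001 -0.1 0 0 0 0 1" --pt "0 -0.1 0 0 0 0 1" --pt "-0.019 0.002 0.095 0 0.087 0 1" --pt "-0.031 0.003 0.091 0 0.087 0 1" --pt "-0.044 0.002 0.087 0 0.087 0 1" --pt "-0.054 0.002 0.079 0 0.087 0 1"

```text
t: 37.38
tool_pos: [0.4282, -0.027, 0.1989]
orientation: [-1.462, 0.679, -0.683]
force: [0.0, 0.5, -0.9]
finger_gap: 0.233
```

arm_command --pt "-0.066 0.003 0.072 0 0.087 0 1" --pt "-0.074 0.002 0.062 0 0.087 0 1" --pt "-0.082 0.003 0.051 0 0.087 0 1" --pt "-0.088 0.002 0.039 0 0.087 0 1" --pt "-0.093 0.002 0.027 0 0.087 0 1" --pt "0 0 0 0 0 0 1" --pt "0 0 0 0 0 0 1"

```text
t: 38.25
tool_pos: [0.4583, 0.211, 0.1924]
orientation: [-1.221, 1.192, -1.195]
force: [0.4, 0.6, -1.6]
finger_gap: 0.232
```

```bash
python3 - <<'E'
from h import *
s,R0=st(); R=ori(.02); q=case(-.1,-.01,.1228);print(q)
plan([(q,R,1,4),(None,R,1,2)])
E
```

```text
t 38.25 pos [0.4583 0.211  0.1924] x [ 0.022 -1.     0.002] y [ 0.    -0.002 -1.   ] z [1.    0.022 0.   ] F [ 0.4  0.6 -1.6] gap 0.232 q [ 0.3   0.18  1.67 -0.    1.29  0.27]
[0.45911999 0.21160213 0.1228    ]
[[0,0.035,0,0,0,0,1],[-0.001,0.035,0.001,0,0.001,0.001,1],[0,0.034,0,0,0,0,1],[0,0.035,0.001,0,0,0,1],[0,0,0,0,0,0,1],[0,0,0,0,0,0,1]]
```

arm_command --pt "0 0.035 0 0 0 0 1" --pt "-0.001 0.035 0.001 0 0.001 0 1" --pt "0 0.034 0 0 0 0 1" --pt "0 0.035 0.001 0 0 0 1" --pt "0 0 0 0 0 0 1" --pt "0 0 0 0 0 0 1"

```text
t: 39.0
tool_pos: [0.4604, 0.2112, 0.1239]
orientation: [-1.217, 1.194, -1.198]
force: [0.6, 0.7, -0.2]
finger_gap: 0.232
```

```bash
python3 - <<'E'
from h import *
s,R=st();p=np.array(s["tool_pos"])
im=manip.capture("top")[:,:,::-1]; im2=manip.capture("scene")[:,:,::-1]
z=lambda a:cv2.resize(a,None,fx=8,fy=8,interpolation=cv2.INTER_CUBIC)
cv2.imwrite("pics/m7.png",np.hstack([z(im[180:220,178:226]),z(im2[125:165,285:333])]))
a=p+[0,0,.0072]; tip=a-R[:,0]*.072; sh=a-R[:,0]*.03; hh=case(-.1,.1,.13)
P=[tip,sh,case(-.1,.084,.13),case(-.1,.084,.147)]
print((w2p("top",P)-[178,180]+.5)*8,(w2p("scene",P)-[285,125]+.5)*8+[384,0])
c,sn=np.cos(CY),np.sin(CY);v=tip-hh;print("tip in case rel hole",c*v[0]+sn*v[1],-sn*v[0]+c*v[1],v[2])
E
```

```text
t 39.0 pos [0.4604 0.2112 0.1239] x [ 0.018 -1.     0.001] y [ 0.002 -0.001 -1.   ] z [1.    0.018 0.002] F [ 0.6  0.7 -0.2] gap 0.232 q [ 0.29  0.23  1.78 -0.    1.13  0.28]
[[219.98657683 196.27011573]
 [327.9935227  197.18813452]
 [162.79197563 199.85384567]
 [152.63069107 197.09049113]] [[544.05659324 228.71762344]
 [518.78630847 284.98197761]
 [553.93562662 200.5337959 ]
 [556.03579331 172.0566793 ]]
tip in case rel hole 0.0014708905822217963 -0.03843536687318886 0.0010424455347045058
```

View pics/m7.png

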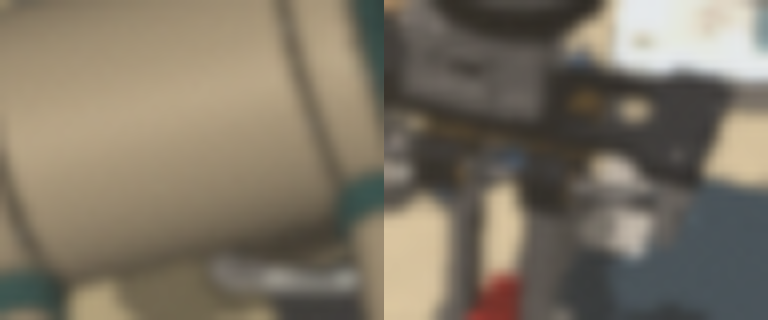

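The arm hides the tip in the top view, so I'll push gently and watch the force. By kinematics the tip is 1.5 mm (x) and 1 mm (z) off the axis; I'll correct that.

arm_command --pt "-0.01 0.001 -0.002 0 0 0 1" --pt "-0.01 0.001 -0.001 0 0 0 1" --pt "-0.01 0 0 0 0 0 1" --pt "-0.01 0 0 0 0 0 1" --pt "-0.01 0 0 0 0 0 1" --pt "-0.01 0 0 0 0 0 1" --pt "-0.01 0 0 0 0 0 1" --pt "0 0 0 0 0 0 1"

```text
t: 40.1
tool_pos: [0.4579, 0.2473, 0.1222]
orientation: [-1.218, 1.193, -1.197]
force: [0.7, 0.2, -1.0]
finger_gap: 0.228
```

```bash
cat >> h.py <<'E'
def tip():
    s,R=st();p=np.array(s["tool_pos"]);v=p+[0,0,.0072]-R[:,0]*.038-case(-.1,.1,.13)
    c,sn=np.cos(CY),np.sin(CY);print("pin_mid rel hole, case mm",1e3*(c*v[0]+sn*v[1]),1e3*(-sn*v[0]+c*v[1]),1e3*v[2])
E
python3 -c "
from h import *
tip()"
```

```text
t 40.1 pos [0.4579 0.2473 0.1222] x [ 0.019 -1.     0.001] y [ 0.001 -0.001 -1.   ] z [1.    0.019 0.001] F [ 0.7  0.2 -1. ] gap 0.228 q [ 0.36  0.26  1.75 -0.    1.13  0.34]
pin_mid rel hole, case mm -0.5201222226217539 -36.318227737086886 -0.6682950932710152
```

The tip is past the outer fork lug with no force. Continuing.

arm_command --pt "-0.01 0 0.001 0 0 0 1" --pt "-0.01 0 0 0 0 0 1" --pt "-0.01 0 0 0 0 0 1" --pt "-0.01 0 0 0 0 0 1" --pt "-0.01 0 0 0 0 0 1" --pt "-0.01 0 0 0 0 0 1" --pt "-0.006 0 0 0 0 0 1" --pt "0 0 0 0 0 0 1"

```text
t: 41.1
tool_pos: [0.4577, 0.2801, 0.1221]
orientation: [-1.218, 1.194, -1.197]
force: [0.7, 0.7, -0.8]
finger_gap: 0.229
```

```bash
python3 -c "
from h import *
tip()"
```

```text
t 41.1 pos [0.4577 0.2801 0.1221] x [ 0.019 -1.     0.001] y [ 0.001 -0.001 -1.   ] z [1.    0.019 0.001] F [ 0.7  0.7 -0.8] gap 0.229 q [ 0.42  0.28  1.72 -0.    1.14  0.4 ]
pin_mid rel hole, case mm -0.008433162734292397 -3.4979993366355853 -0.6967344514429985
```

arm_command --pt "-0.003 0 0 0 0 0 1" --pt "-0.003 0 0 0 0 0 1" --pt "-0.002 0 0 0 0 0 1" --pt "0 0 0 0 0 0 1"

```text
t: 41.6
tool_pos: [0.4577, 0.2821, 0.1222]
orientation: [-1.221, 1.192, -1.199]
force: [0.2, -5.6, 0.2]
finger_gap: 0.231
```

arm_command --pt "-0.004 0 0 0 0 0 1" --pt "0 0 0 0 0 0 1"

```text
t: 41.85
tool_pos: [0.4577, 0.2822, 0.1223]
orientation: [-1.224, 1.189, -1.201]
force: [0.1, -10.8, 2.6]
finger_gap: 0.228
```

```bash
python3 -c "
from h import *
tip()"
```

```text
t 41.85 pos [0.4577 0.2822 0.1223] x [ 0.02  -1.     0.009] y [ 0.001 -0.009 -1.   ] z [1.    0.02  0.001] F [  0.1 -10.8   2.6] gap 0.228 q [ 0.43  0.28  1.71 -0.01  1.15  0.41]
pin_mid rel hole, case mm 0.014401580172063807 -1.438692631526834 -0.8651884882159011
```

The pin stopped 1.4 mm short of the estimated seat with the force rising, so the head is home (hasp position is good to about 2 mm). Now release and retreat.

arm_command --pt "0.006 0 0 0 0 0 1" --pt "0 0 0 0 0 0 0.55" --pt "0 0 0 0 0 0 0.55" --pt "0 0 0 0 0 0 0.55" --pt "0 -0.05 0 0 0 0 0.55" --pt "0 -0.1 0 0 0 0 0.55" --pt "0.05 -0.1 -0.05 0 0 0 0.55" --pt "0.1 0 -0.1 0 0 0 0.55"

```text
t: 42.85
tool_pos: [0.3928, 0.2138, 0.251]
orientation: [-1.209, 1.188, -1.198]
force: [0.2, -0.6, 0.0]
finger_gap: 0.448
```

arm_command --pt "0.1 0 -0.1 0 0 0 0.55" --pt "0.1 0 -0.05 0 0 0 0.55" --pt "0.1 0 0 0 0 0 0.55" --pt "0.1 0 0 0 0 0 0.55" --pt "0 0 0 0 0 0 0.55"

```text
t: 43.48
tool_pos: [0.3242, 0.0144, 0.2476]
orientation: [-1.214, 1.198, -1.204]
force: [0.1, 1.6, -0.1]
finger_gap: 0.452
```

```bash
python3 - <<'E'
from h import *
st()
im=manip.capture("top")[:,:,::-1]; im2=manip.capture("scene")[:,:,::-1]
z=lambda a,f:cv2.resize(a,None,fx=f,fy=f,interpolation=cv2.INTER_CUBIC)
cv2.imwrite("pics/m8.png",np.vstack([np.hstack([z(im[175:220,175:224],8),z(im2[120:165,280:329],8)]),z(im[130:190,170:366],4)]))
print((w2p("scene",[case(-.1,.084,.13),case(-.1,.062,.141),case(-.1,.134,.13)])-[280,120]+.5)*8)
E
```

```text
t 43.48 pos [0.3242 0.0144 0.2476] x [ 0.011 -1.     0.002] y [ 0.003 -0.002 -1.   ] z [1.    0.011 0.003] F [ 0.1  1.6 -0.1] gap 0.452 q [-0.17 -0.15  1.86 -0.    1.42 -0.18]
[[209.93562662 240.5337959 ]
 [198.44829698 250.84519496]
 [238.0943248  177.32139494]]
```

View pics/m8.png

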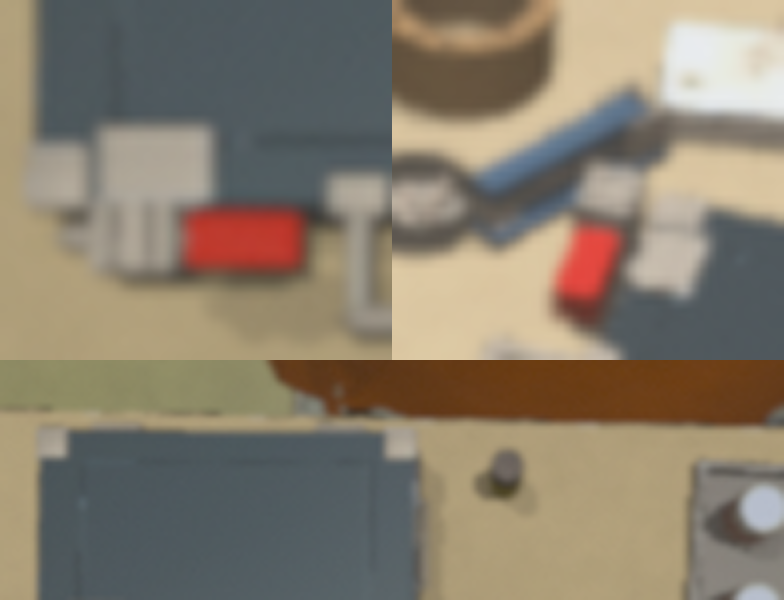

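The pin head at (185–303,240) is flush with the fork, the tip shows at (65,235) on the far side, the lid is shut and the glue stands where it was. Handing in.

```bash
python3 -c "
from workcell import manip
print(manip.close_job())"
```

```text
the job is handed in; nothing more can be done
None
```

The job is done and handed in at about 43.5 s of the 210 s allowed; no verdict was reported.

- **Lid and bottles:** I swung the lid open past its balance point and it stayed back by itself. All four bottles went into the tray. The picture taken straight afterwards showed them upright on the floor spots.
- **Pin:** It had been knocked a few centimetres, so I measured it again before gripping it. After shutting the lid I pushed the pin through the hasp from the side facing the tray until it stopped at about 11 N. By the arm's readings it ended within 2 mm of the estimated hole position, about the accuracy of the camera calibration.
- **Last checks:** The final pictures show the head flush against the fork, the tip out on the far side, the lid down and the glue stick in place. The two bottles in view were still standing, and the arm is clear of everything.
- **Not checked at the end:** I saw the other two bottles and the pen only in the picture before the lid was shut. I did not look at the cartons again after that. The top view could not show the pin entering the hole because the arm was in the way, so I relied on the arm's position and force readings there.

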